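Clock a screw-in vee rest and lay the shaft in the vees

ROBOT

A 7-joint arm with a two-finger parallel gripper is mounted at the origin on the work surface; the furniture and walls round the work are solid. World frame = base frame: x ahead of the robot, y to its left, z up, the work surface at z = 0. Lengths are in m, angles in degrees, forces in N, time in s.
With the tool pointing down it reaches from about 0.425 to 0.975 m from the base axis. Payload 16.7 kg.
Tool frame: the origin (TCP) lies midway between the tips of the shut fingers; the grasp point (between the pads) lies 19 mm behind it; z points along the fingers, y is the line along which they close (so a half turn about z gives the same grasp; the last joint's range is limited). The gripper opens to 85 mm and grips with 20 to 120 N. Pads are 22 mm wide; open, the fingers measure 114 mm over their backs; the gripper's body (76 mm by 85 mm) begins 54 mm behind the grasp point. The pads swing forward as they close: fully open they stand 13 mm farther back than shut.
Start: joints at [56.293, 24.414, 4.234, 92.017, -1.954, 63.644, -3.845], TCP at [0.287, -0.611, 0.231] pointing down, gripper open.
Joint ranges: [-163.25, 163.25], [-28.42, 122.38], [-70.27, 78.77], [12.13, 141.07], [-58.53, 238.53], [9.26, 117.41], [-156.51, 156.51]. Speed limits (degrees/s): [108.29, 108.29, 136.94, 136.94, 172.46, 172.46, 172.46].

INTERFACE

Orientations are given as [roll, pitch, yaw] about the fixed x, y, z axes, in that order (R = Rz(yaw) Ry(pitch) Rx(roll)).
In Python, from rig import env gives the robot as it stands.
- The arm moves only by the shell command python3 -m crank 'ROWS' [FORCE]. ROWS is JSON, a list of rows, each a list of 3 entries, a list of its own where there are three numbers: the shift along the tool's x, y, z in mm, then the turn, a rotation vector about the tool's x, y, z in rad, then the finger opening in mm, from 0 to 85.4. A call has 1 to 5 rows; each row shifts and turns the commanded pose from where the row before left it, along the tool's axes as they then stand; what a row does not reach is not made up. A row lasts 1/10 s, in which the tool goes at most 50 mm and 8.59 degrees, less where a joint would pass 70% of its speed; a pose out of reach is approached as far as the arm can. A call with a gripper value outside its range is refused whole. The fingers move at their own pace and stop on an object; FORCE is the grip in N (left out, the last holds). Time passes only in rows, so rows that do not move let the fingers close. It gives the time, the measured TCP pose, the force, the opening and the grip force at its end, in the units of the state.
- env.get_obs(): the state, without advancing time (a new reading comes with each control period).
- env.get_image(name): name is "scene" or "side" or "wrist"; returns the picture (420x560x3 uint8, blue, green, red); there is no depth.
- env.camera_info(name): a dict with "vfov" (degrees; the focal length in pixels is half the picture's height over the tangent of half this angle, whatever the lens; pixels are square), "cx", "cy" (the principal point, pixels), "rvec" (rotation vector, rad) and "tvec" (3), from world to camera coordinates, as OpenCV has them. Camera axes: x right, y down, z forward; pixel columns grow to the right and rows downward; lengths in m; the calibration is good to about 2 mm. A picture is of the moment at which its call begins: read the wrist's pose just before it. camera_info takes no time and is no camera call; for the wrist camera it gives the pose at the moment of the call.
- env.hand_in(): hands the job in; it is judged then, once.
The state is a dict: "time": time; "qpos": joint angles; "dq": joint speeds; "tau": joint torques, N m; "eef_pos": TCP position; "eef_rot": TCP orientation; "wrist_force": force on the tool from outside, world axes, zero at the start; "torque": the same for the moment, N m; "grip_width": finger opening in m; "grip_force": force on a finger pad.
Only numpy, scipy, OpenCV 4.12 (cv2) and the standard library are available. Lean on these libraries where they do the work, as an engineer would, in place of code of your own. Each camera call takes 0.05 s, during which the arm holds its last target. There are 200 camera calls.

TASK

On the grey inspection stand, screw the round-collared vee rest down (clockwise seen from above) until you feel it take up the spring washer under its collar, then carry on by at least an eighth and at most five eighths of a turn, stopping where its groove is in line with the groove of the fixed vee rest, and let go of it. Then lay the stepped shaft gently in both vees, its thick middle between the two rests, and leave the other things on the bench where they are.

Things in the scene. Friction and masses are not known exactly. Their poses are not given: they have to be found in the camera images.
- stand: Inspection stand, fixed to the bench: grey base plate 176 x 84 mm, top 16 mm above the bench, with two steel vee rests. Origin: centre of its underside, on the bench. x axis: level, along the line of the two vees, from the screw-in rest (at x = -45 mm) to the fixed rest (at x = +45 mm); z up.
- fixed_vee (a point): Bottom of the fixed rest's groove, at the middle of its length, 68 mm above the bench. Its vee plate is 22 mm thick along the groove, 36 mm wide, top 82 mm above the bench, groove 90 degrees, 28 mm wide, 14 mm deep; foot 34 x 66 mm, 26 mm high. x: along the groove. A shaft lying in both vees has its axis 81 mm above the bench, at the screw-in rest up to 2 mm more or less.
- rest_grip (a point): The screw-in vee rest: a like vee plate (22 x 36 mm) on a round collar (38 mm diameter, 9 mm high), already started in its thread. This point: on its screw axis, 19 mm below the plate's top, 27 mm above the collar's underside; grip the flat sides here, 36 mm apart. x: along its groove; y: across, through the flat sides; z: up. Clockwise from above screws it down, 5 mm a turn.
- rest: The same rest; origin: centre of the collar's underside. The thread alone turns with 0.05 to 0.08 N m. As the collar takes up the washer the torque rises by about 0.1 N m within 50 degrees, then by 0.1 N m per half turn; take-up counts from where it passes 0.12 N m, 15 to 160 degrees from the start, different each time. It stays where it is left; its groove is in line every half turn.
- screw_axis (a point): Point of the stand on the screw axis, 68 mm above the bench. Under the collar lies a steel washer on a sprung plate in the round boss (52 mm diameter, top 31 mm above the bench). Less than an eighth of a turn past take-up the rest is loose, more than five eighths overloads the spring.
- shaft_centre (a point): Stepped steel shaft, loose, lying on the bench: 150 mm long, 0.2 to 0.4 kg; thick middle 24 mm in diameter, 48 mm long; at each side a journal 18 mm in diameter, 41 mm long (these lie in the vees); at each end a 14 mm spigot, 10 mm long. This point: centre of the thick middle, on the axis; x along the shaft. Both ends are alike.
- shaft: The same shaft; this point lies 12 mm below shaft_centre as it lies at the start.
- plug_gauge: Bystander: thin plug gauge, 96 mm long, 14 mm thick; not the shaft. Origin under its centre.
- ring_gauge: Bystander: steel ring, 55 mm in diameter, 18 mm high. Origin under its centre.
- oil_bottle: Bystander: oil bottle with a pointed cap, 38 mm in diameter, 112 mm high. Origin under its centre.
- gear: Bystander: spur gear lying flat, 60 mm in diameter, 20 mm high. Origin under its centre.

How it is judged (in metres and radians):
On the way, in this order (a step that is already met when the one before it is completed fails the run):
1. The vee rest is screwed down onto its spring washer and let go with its groove in line with the fixed one (angle between the x axis of rest_grip and the x axis of stand, either way round below 0.09 rad and contact force between rest and anything else between 17 and 41.3 N and contact force between the fingers and rest below 0.3 N), for 0.2 s.
2. The shaft lies in both vees (x of shaft_centre in the frame of stand between -0.013 and 0.013 m and y of shaft_centre in the frame of stand between -0.004 and 0.004 m and z of shaft_centre in the frame of stand between 0.0765 and 0.0855 m and angle between the x axis of shaft_centre and the x axis of stand, either way round below 0.06 rad and contact force between shaft and rest above 0.2 N and contact force between the fingers and shaft below 0.3 N and linear speed of shaft below 0.02 m/s), for 0.2 s.
At the end, for the whole second after the job is handed in: The screw-in rest is within 5 degrees of the line of the vees, an eighth to five eighths of a turn past the take-up of its washer (washer force 17 to 41 N); the shaft lies still in both vees, let go, within 3.4 degrees of their line, its thick middle within 13 mm of the midpoint (all of step 2 and angle between the x axis of rest_grip and the x axis of stand, either way round below 0.09 rad and contact force between rest and anything else between 13.8 and 42 N and contact force between the fingers and rest below 0.3 N); the robot touches nothing.
It fails at once if The shaft is pressed or dropped on the stand with more than 30 N (contact force between shaft and stand above 30 N).
It fails at once if A bystander is knocked away (distance of any of plug_gauge, ring_gauge, oil_bottle, gear from where it was at the start of the episode above 0.02 m).
It also fails if it takes over 72 s, if anything falls off the work surface, if the arm or the gripper's body presses on something with over 40 N, if the wrist force passes 120 N, or if a joint passes its speed limit or range.

## Working session

There is one attempt and no reset: what is moved stays moved. The work goes in short steps, Python scripts to look and compute and a shell command to move; the robot and the scene stay as the last step left them, time stands still between calls to the robot, and variables do not carry over. Pictures are saved under pics/ and viewed, at most 15 in all, crops included, and the job is handed in when it is done.

```bash
ls; mkdir -p pics; python3 - <<'E'
from rig import env
import cv2
o=env.get_obs(); print({k:(v if not hasattr(v,'round') else v) for k,v in o.items()})
for n in ["scene","side"]:
    cv2.imwrite(f"pics/{n}0.png",env.get_image(n)); print(n,env.camera_info(n))
E
```

```text
pics
{'time': 0.0, 'qpos': array([56.2933934 , 24.44953682,  4.23222285, 92.05376877, -1.95439587,
       63.64392244, -3.84612036]), 'dq': array([ 0.00435967,  0.05850148,  0.00865294,  0.09719984, -0.11885505,
       -0.02290276, -0.02760437]), 'tau': array([-9.13344174e-04, -9.49817991e+01,  3.76030549e+00, -4.63515508e+01,
        1.91899535e-02,  9.96513030e-03,  1.04071514e-06]), 'eef_pos': array([ 0.28655628, -0.61068557,  0.23060062]), 'eef_rot': array([-1.79925153e+02,  5.35807285e-03,  2.51363722e+01]), 'wrist_force': array([ 0.47251164, -1.09855832,  0.1454962 ]), 'torque': array([-0.01078633,  0.0435513 ,  0.03797261]), 'grip_force': 0.0, 'grip_width': 0.08558437257733623}
scene {'vfov': 42.689249017859716, 'cx': 287.7666314182317, 'cy': 206.12375906977348, 'rvec': array([ 1.18535473, -2.56911686,  0.7367271 ]), 'tvec': array([0.2824006 , 0.42101961, 1.14331793])}
side {'vfov': 51.26290349084155, 'cx': 280.6049831084683, 'cy': 212.83749381722836, 'rvec': array([ 1.95835615, -0.09705514,  0.09274841]), 'tvec': array([-0.53484187,  0.06220179,  1.18147093])}
```

View pics/scene0.png

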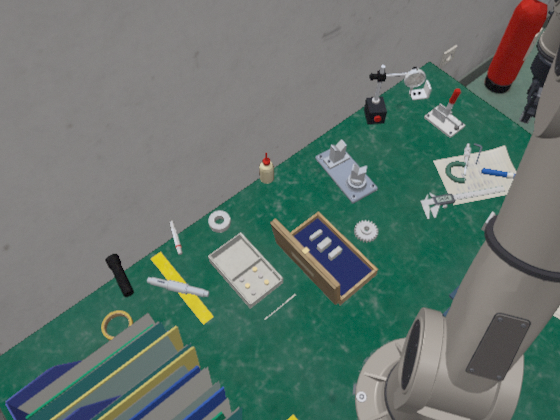

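View pics/side0.png

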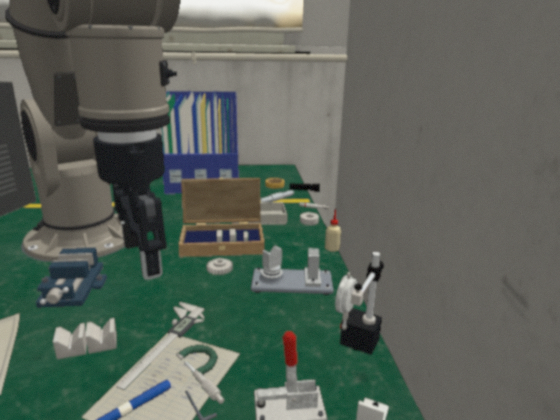

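```bash
python3 - <<'E'
import cv2,numpy as np
a=cv2.imread("pics/scene0.png")
c1=cv2.resize(a[200:340,90:250],None,fx=3.7,fy=3.7,interpolation=cv2.INTER_CUBIC)
cv2.imwrite("pics/c1.png",c1)
c2=cv2.resize(a[125:215,300:400],None,fx=6.5,fy=6.5,interpolation=cv2.INTER_CUBIC)
cv2.imwrite("pics/c2.png",c2)
E
cat > h.py <<'E'
from rig import env
import cv2,numpy as np
from scipy.spatial.transform import Rotation as Ro
def cam(n):
    i=env.camera_info(n); f=210/np.tan(np.radians(i['vfov']/2))
    K=np.array([[f,0,i['cx']],[0,f,i['cy']],[0,0,1]]); return K,np.array(i['rvec']),np.array(i['tvec'])
def ray(c,px,z):
    K,r,t=c; R=cv2.Rodrigues(r)[0]; d=R.T@np.linalg.inv(K)@[px[0],px[1],1]; o=-R.T@t
    return o+d*(z-o[2])/d[2]
def proj(c,P): K,r,t=c; return cv2.projectPoints(np.float64(P).reshape(-1,3),r,t,K,None)[0].reshape(-1,2)
E
python3 - <<'E'
from h import *
c=cam("scene")
for n,p,z in [("shaftA",(148,280),.012),("shaftB",(208,294),.012),("plugA",(171,221),.007),("plugB",(180,253),.007),("st1",(318,158),.016),("st2",(356,199),.016),("st3",(376,184),.016),("bottle",(266,182),0),("gear",(367,231),.01),("ring",(219,221),.01)]: print(n,ray(c,p,z).round(3))
E
```

```text
shaftA [0.61  0.285 0.012]
shaftB [0.49  0.198 0.012]
plugA [0.712 0.151 0.007]
plugB [0.623 0.186 0.007]
st1 [ 0.614 -0.263  0.016]
st2 [ 0.453 -0.25   0.016]
st3 [ 0.452 -0.323  0.016]
bottle [ 0.653 -0.112  0.   ]
gear [ 0.369 -0.207  0.01 ]
ring [0.632 0.059 0.01 ]
```

View pics/c1.png

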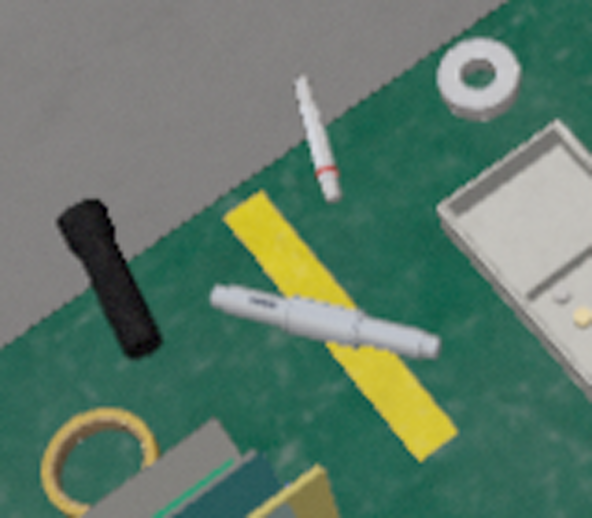

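View pics/c2.png

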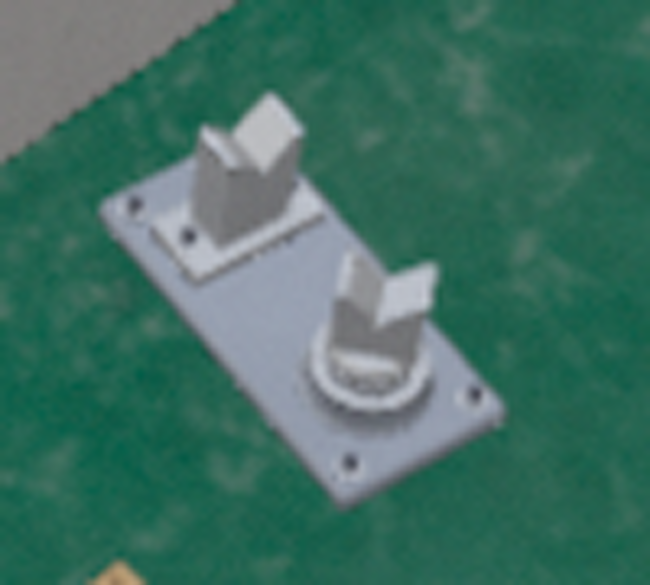

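```bash
cat >> h.py <<'E'
def delta(target,yaw=None):
    """shift in tool mm & yaw turn (rad about tool z) to reach TCP target"""
    o=env.get_obs(); R=Ro.from_euler('xyz',o['eef_rot'],degrees=True)
    d=R.inv().apply(np.array(target)-o['eef_pos'])*1000
    s='' 
    if yaw is not None:
        T=Ro.from_euler('xyz',[180,0,yaw],degrees=True); s=(R.inv()*T).as_rotvec().round(4)
    return d.round(1),s
E
python3 - <<'E'
from h import *
c=cam("scene")
f=lambda x,y:(300+x/6.5,125+y/6.5)
L,B,Rr=[ray(c,f(*p),.016) for p in [(100,205),(343,490),(503,402)]]
print(L,B,Rr,(L+Rr)/2, np.linalg.norm(L-B),np.linalg.norm(B-Rr), np.degrees(np.arctan2(*(L-B)[1::-1])))
for p in [(375,123),(380,80),(405,75),(445,125),(367,231)]: print(p,ray(c,p,0.0).round(3),ray(c,p,.12).round(3))
print(delta([.50,-.29,.30]))
print(cam("wrist"), Ro.from_rotvec(cam("wrist")[1]).inv().as_matrix()[:,2], -Ro.from_rotvec(cam("wrist")[1]).inv().as_matrix()@cam("wrist")[2])
E
```

```text
[ 0.62226601 -0.26116489  0.016     ] [ 0.45488104 -0.24011776  0.016     ] [ 0.44320478 -0.31922633  0.016     ] [ 0.53273539 -0.29019561  0.016     ] 0.16870301815532288 0.07996562257034316 -7.1668093394774814
(375, 123) [ 0.609 -0.483  0.   ] [ 0.549 -0.395  0.12 ]
(380, 80) [ 0.719 -0.617  0.   ] [ 0.648 -0.516  0.12 ]
(405, 75) [ 0.684 -0.691  0.   ] [ 0.616 -0.583  0.12 ]
(445, 125) [ 0.473 -0.632  0.   ] [ 0.427 -0.53   0.12 ]
(367, 231) [ 0.372 -0.212  0.   ] [ 0.335 -0.152  0.12 ]
(array([ 329.4, -199.8,  -69.1]), '')
(array([[327.03471808,   0.        , 282.02278976],
       [  0.        , 327.03471808, 202.9648478 ],
       [  0.        ,   0.        ,   1.        ]]), array([-2.45971754,  1.56298398,  0.20802307]), array([-0.6737415 , -0.03303856,  0.37847459])) [-0.23511875 -0.10836433 -0.96590701] [ 0.34611591 -0.58256468  0.37294012]
```

```bash
python3 -m crank '[[[25,-15,-20],[0,0,-0.1],85],[[45,-26,-20],[0,0,0],85],[[45,-26,-15],[0,0,0],85],[[45,-26,-10],[0,0,0],85],[[45,-26,0],[0,0,0],85]]'
python3 - <<'E'
from h import *
print(delta([.45,-.28,.30],25)); print(env.get_obs()['qpos'].round(1))
E
```

```text
time: 0.6
eef_pos: [0.3982, -0.4161, 0.2939]
eef_rot: [179.9, -0.0, 30.8]
wrist_force: [1.6, 0.5, 0.0]
grip_width: 0.0848
grip_force: 0.0
(array([114.3, -90.3,  -6.3]), array([ 0.0017, -0.0006,  0.102 ]))
[ 41.8  12.3  -2.3 100.6   0.5  67.  -19.8]
```

```bash
python3 -m crank '[[[40,-30,0],[0,0,-0.14],85],[[40,-26,0],[0,0,-0.14],85],[[40,-18,0],[0,0,-0.14],85],[[0,0,0],[0,0,-0.14],85],[[0,0,0],[0,0,-0.14],85]]' >/dev/null
python3 -m crank '[[[0,0,0],[0,0,-0.14],85],[[0,0,0],[0,0,-0.14],85],[[0,0,0],[0,0,-0.14],85],[[0,0,0],[0,0,-0.14],85],[[0,0,0],[0,0,-0.14],85]]' >/dev/null
python3 -m crank '[[[0,0,0],[0,0,-0.14],85],[[0,0,0],[0,0,-0.14],85],[[0,0,0],[0,0,-0.14],85],[[0,0,0],[0,0,-0.14],85],[[0,0,0],[0,0,-0.14],85]]'
python3 - <<'E'
from h import *
print(delta([.488,-.2845,.25],173)); print(env.get_obs()['qpos'].round(1))
E
```

```text
time: 2.1
eef_pos: [0.445, -0.2843, 0.2923]
eef_rot: [180.0, -0.0, 151.5]
wrist_force: [0.5, -0.3, 0.4]
grip_width: 0.0849
grip_force: 0.0
(array([-37.9,  20.3,  42.3]), array([ 1.000e-04, -6.000e-04, -3.749e-01]))
[ 42.3   8.7 -18.5 105.5   3.   66.3  84.2]
```

```bash
python3 -m crank '[[[-20,10,10],[0,0,-0.14],85],[[-18,10,10],[0,0,-0.14],85],[[0,0,0],[0,0,-0.09],85],[[0,0,0],[0,0,0],85],[[0,0,0],[0,0,0],85]]'
python3 - <<'E'
from h import *
import pickle
c=cam("wrist");im=env.get_image("wrist"); cv2.imwrite("pics/w1r.png",im); pickle.dump(c,open("w1.pkl","wb"))
cv2.imwrite("pics/w1.png",cv2.resize(im,(800,600),interpolation=cv2.INTER_CUBIC))
E
```

```text
time: 2.6
eef_pos: [0.4876, -0.2825, 0.2725]
eef_rot: [180.0, -0.0, 172.2]
wrist_force: [-0.9, -0.3, 0.2]
grip_width: 0.085
grip_force: 0.0
```

View pics/w1.png

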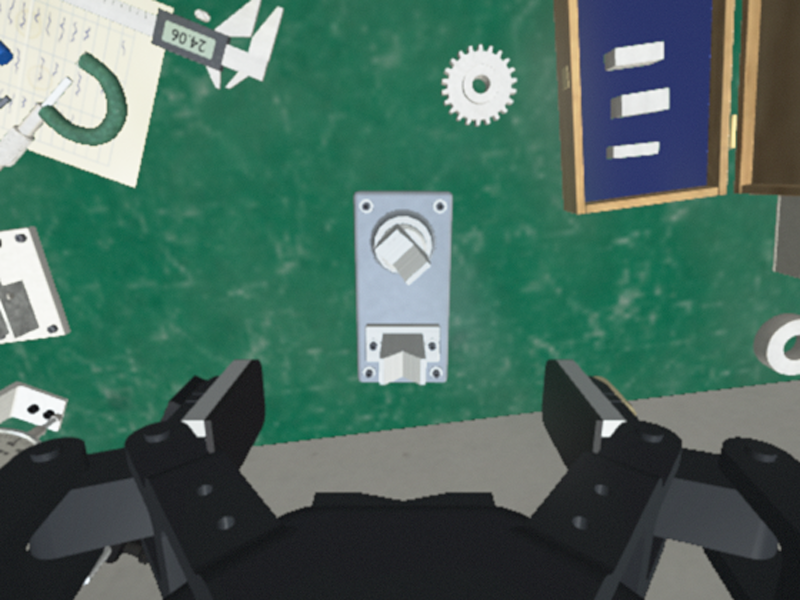

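```bash
python3 - <<'E'
import cv2
a=cv2.imread("pics/w1r.png")
cv2.imwrite("pics/c3.png",cv2.resize(a[125:275,232:332],None,fx=4,fy=4,interpolation=cv2.INTER_CUBIC))
E
```

```text
(no output)
```

View pics/c3.png

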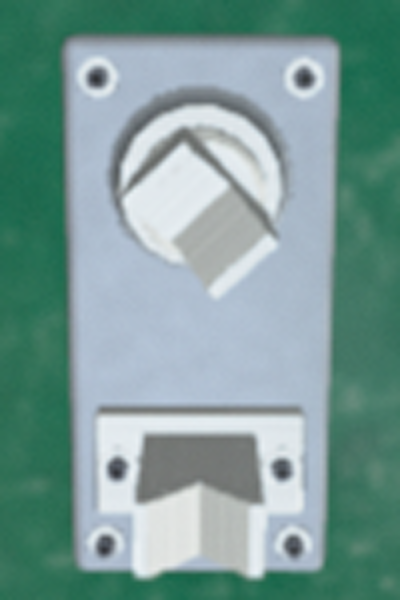

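```bash
python3 - <<'E'
from h import *
import pickle
from scipy.optimize import least_squares
c=pickle.load(open("w1.pkl","rb"))
P=lambda L:np.array([(232+x/4,125+y/4) for x,y in L])-0.4
pl=P([(66,40),(338,40),(79,570),(323,570)])
rt=P([(187,137),(280,238),(214,298),(121,198)])
fx=P([(265,578),(133,578)])
def model(p):
    x,y,a,b,h=p; Rz=lambda t:np.array([[np.cos(t),-np.sin(t),0],[np.sin(t),np.cos(t),0],[0,0,1]])
    T=lambda q:(Rz(a)@np.array(q).T).T+[x,y,0]
    A=T([(-.088,.042*s,.016) for s in (-1,1)]+[(.088,.042*s,.016) for s in (-1,1)])
    F=T([(.056,.018,.082),(.056,-.018,.082)])
    q=(Rz(b)@np.array([(-.011,-.018,0),(-.011,.018,0),(.011,.018,0),(.011,-.018,0)]).T).T+[-.045,0,h]
    return A,F,T(q)
def res(p):
    A,F,Q=model(p); return np.concatenate([(proj(c,A)-pl).ravel(),(proj(c,F)-fx).ravel(),(proj(c,Q)-rt).ravel()])
for b0 in (-.8,.8):
    s=least_squares(res,[.533,-.29,-.12,b0,.086]); p=s.x
    print(b0,s.cost,p.round(4),np.degrees(p[2:4]).round(2)); print(s.fun.reshape(-1,2).round(1).tolist())
    a=p[2]; ax=p[:2]-.045*np.array([np.cos(a),np.sin(a)]); print("axis",ax)
print(env.get_obs()['qpos'].round(1))
E
```

```text
-0.8 6.1907422884129435 [ 0.531  -0.288  -0.1391 -0.8266  0.0807] [ -7.97 -47.36]
[[-1.3, -1.0], [1.0, -0.9], [-1.3, 1.2], [0.7, 1.4], [-0.1, -0.2], [0.6, -0.3], [-0.5, 0.5], [-0.3, 0.7], [0.6, -0.5], [0.4, -0.4]]
axis [ 0.48645093 -0.28173552]
0.8 6.190742288412942 [ 0.531  -0.288  -0.1391 -0.8266  0.0807] [ -7.97 -47.36]
[[-1.3, -1.0], [1.0, -0.9], [-1.3, 1.2], [0.7, 1.4], [-0.1, -0.2], [0.6, -0.3], [-0.5, 0.5], [-0.3, 0.7], [0.6, -0.5], [0.4, -0.4]]
axis [ 0.48645093 -0.28173552]
[ 41.8  13.3 -21.4 102.6   5.3  65.  100.8]
```

```bash
python3 -m crank '[[[0,0,20],[0,0,0.14],75],[[0,0,20],[0,0,0.14],75],[[0,0,20],[0,0,0.14],75],[[0,0,20],[0,0,0.14],75],[[0,0,20],[0,0,0.14],75]]' >/dev/null
python3 -m crank '[[[0,0,20],[0,0,0.129],75],[[0,0,0],[0,0,0],70],[[0,0,0],[0,0,0],70],[[0,0,0],[0,0,0],70]]'
python3 - <<'E'
from h import *
import pickle
print(delta([.4865,-.2817,.046],124.7)); print(env.get_obs()['qpos'].round(1))
c=cam("wrist");im=env.get_image("wrist"); cv2.imwrite("pics/w2r.png",im); pickle.dump(c,open("w2.pkl","wb"))
cv2.imwrite("pics/w2.png",cv2.resize(im,(800,600),interpolation=cv2.INTER_CUBIC))
E
```

```text
time: 3.55
eef_pos: [0.4885, -0.2826, 0.1539]
eef_rot: [180.0, 0.1, 125.0]
wrist_force: [0.9, 0.1, -0.3]
grip_width: 0.0697
grip_force: 0.0
(array([  2. ,  -1.2, 107.9]), array([0.0008, 0.0015, 0.0058]))
[ 34.7  19.6 -13.6 110.    5.8  51.   53.2]
```

View pics/w2.png

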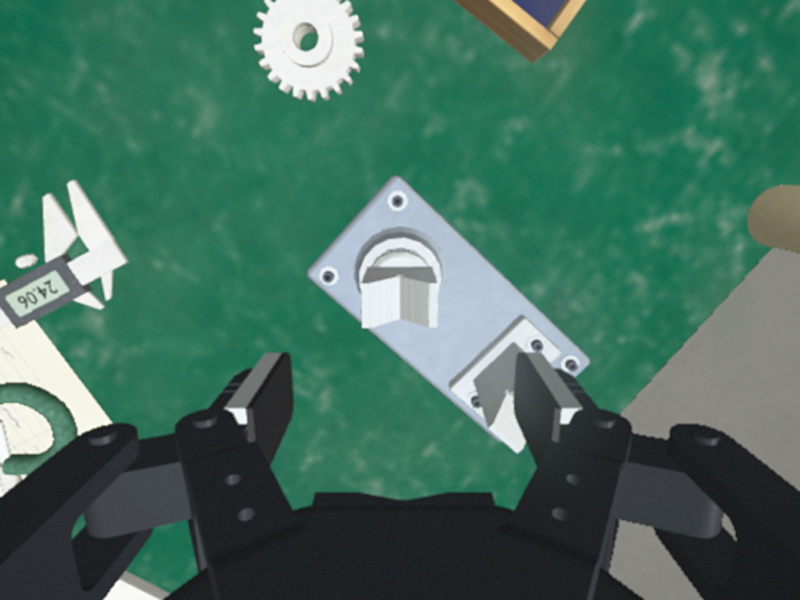

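```bash
python3 -m crank '[[[1,-1,30],[0,0,0],65],[[1,0,30],[0,0,0.005],65],[[0,0,25],[0,0,0],65],[[0,0,15],[0,0,0],65],[[0,0,8],[0,0,0],65]]' >/dev/null
python3 -m crank '[[[0,0,0],[0,0,0],60],[[0,0,0],[0,0,0],55]]'
python3 - <<'E'
from h import *
o=env.get_obs();print(o['torque'],o['tau'],o['wrist_force']);print(delta([.4865,-.2817,.046],124.7))
E
python3 -m crank '[[[0,0,0],[0,0,0],30],[[0,0,0],[0,0,0],30],[[0,0,0],[0,0,0],30],[[0,0,0],[0,0,0],30],[[0,0,0],[0,0,0],30]]' 40
python3 - <<'E'
from h import *
o=env.get_obs();print(o['torque'],o['tau'],o['wrist_force']);print(delta([.4865,-.2817,.046],124.7))
cv2.imwrite("pics/w3r.png",env.get_image("wrist"))
E
```

```text
time: 4.3
eef_pos: [0.4866, -0.2815, 0.0456]
eef_rot: [180.0, 0.1, 124.6]
wrist_force: [0.2, -0.4, 0.3]
grip_width: 0.0548
grip_force: 0.0
[ 0.02888109  0.03371616 -0.05575253] [-5.45323337e-02 -8.57791185e+01 -2.13519976e+00 -3.13762844e+01
  3.86247702e-02 -5.29991719e-02 -6.58850724e-03] [ 0.16427096 -0.365473    0.32125958]
(array([-0.1, -0.2, -0.4]), array([ 0.0006,  0.001 , -0.0015]))
time: 4.8
eef_pos: [0.4859, -0.282, 0.0458]
eef_rot: [-180.0, 0.1, 124.6]
wrist_force: [-5.1, -0.4, 9.7]
grip_width: 0.0357
grip_force: 39.3
[-0.12349758  0.96304242  0.08031482] [-1.82786152e+00 -8.25170517e+01 -3.74874070e+00 -3.19661164e+01
 -3.89336245e-01 -1.48352534e+00 -3.19782458e-02] [-5.09082001 -0.3788152   9.66377195]
(array([-0.1,  0.6, -0.2]), array([-0.0002,  0.0012, -0.0022]))
```

```bash
cat > t.py <<'E'
from rig import env
o=env.get_obs(); print(round(o['time'],2),'yaw',o['eef_rot'][2].round(2),'Tz',o['torque'][2].round(3),'tau7',o['tau'][6].round(4),'F',o['wrist_force'].round(1),'q7',o['qpos'][6].round(1),'z',o['eef_pos'].round(4))
E
python3 -m crank '[[[0,-0.8,-0.4],[0,0,0],30],[[0,0,0],[0,0,0],30]]' 40 >/dev/null; python3 t.py
python3 -m crank '[[[0,0,0.06],[0,0,0.0698],30]]' >/dev/null; python3 t.py
python3 -m crank '[[[0,0,0.06],[0,0,0.0698],30]]' >/dev/null; python3 t.py
python3 -m crank '[[[0,0,0],[0,0,0],30]]' >/dev/null; python3 t.py
```

```text
5.05 yaw 124.6 Tz -0.001 tau7 0.0401 F [-0.7  0.9  7.7] q7 50.1 z [ 0.4859 -0.2819  0.0458]
5.15 yaw 120.59 Tz 0.003 tau7 3.5137 F [-0.4  0.8  7.4] q7 46.7 z [ 0.4859 -0.2819  0.0457]
5.25 yaw 116.45 Tz 0.042 tau7 2.0674 F [0.5 0.3 6.9] q7 43.3 z [ 0.486  -0.2819  0.0457]
5.35 yaw 116.45 Tz -0.038 tau7 -1.5349 F [-0.7 -0.   7.9] q7 43.3 z [ 0.486  -0.2819  0.0457]
```

```bash

python3 -m crank '[[[0,0,-0.2],[0,0,0.0698],30]]' >/dev/null; python3 t.py
python3 -m crank '[[[0,0,0.056],[0,0,0.0698],30]]' >/dev/null; python3 t.py
python3 -m crank '[[[0,0,0.056],[0,0,0.0698],30]]' >/dev/null; python3 t.py
python3 -m crank '[[[0,0,0.056],[0,0,0.0698],30]]' >/dev/null; python3 t.py
python3 -m crank '[[[0,0,0.056],[0,0,0.0698],30]]' >/dev/null; python3 t.py
python3 -m crank '[[[0,0,0.056],[0,0,0.0698],30]]' >/dev/null; python3 t.py
python3 -m crank '[[[0,0,0.056],[0,0,0.0698],30]]' >/dev/null; python3 t.py
python3 -m crank '[[[0,0,0.056],[0,0,0.0698],30]]' >/dev/null; python3 t.py
python3 -m crank '[[[0,0,0.056],[0,0,0.0698],30]]' >/dev/null; python3 t.py
python3 -m crank '[[[0,0,0.056],[0,0,0.0698],30]]' >/dev/null; python3 t.py
python3 -m crank '[[[0,0,0.056],[0,0,0.0698],30]]' >/dev/null; python3 t.py
python3 -m crank '[[[0,0,0.056],[0,0,0.0698],30]]' >/dev/null; python3 t.py
```

```text
5.45 yaw 112.6 Tz 0.071 tau7 3.2943 F [ 3.1 -0.8 -2.1] q7 40.0 z [ 0.4861 -0.2818  0.0457]
5.55 yaw 108.46 Tz 0.087 tau7 2.0471 F [2.8 0.5 2.1] q7 36.6 z [ 0.4861 -0.2819  0.0456]
5.65 yaw 104.46 Tz 0.068 tau7 1.8807 F [ 1.6 -0.5  1.3] q7 33.2 z [ 0.4862 -0.2818  0.0456]
5.75 yaw 100.46 Tz 0.065 tau7 1.8682 F [ 2.2 -0.2  1.3] q7 29.9 z [ 0.4863 -0.2818  0.0455]
5.85 yaw 96.46 Tz 0.066 tau7 1.864 F [3.1 0.3 0.6] q7 26.6 z [ 0.4863 -0.2818  0.0455]
5.95 yaw 92.47 Tz 0.028 tau7 1.8607 F [ 3.6 -0.3  0.4] q7 23.3 z [ 0.4864 -0.2818  0.0454]
6.05 yaw 88.47 Tz 0.073 tau7 1.8577 F [ 3.4 -0.7 -0.8] q7 19.9 z [ 0.4864 -0.2819  0.0453]
6.15 yaw 84.47 Tz 0.054 tau7 1.8546 F [ 4.7 -0.1  0.4] q7 16.6 z [ 0.4865 -0.2819  0.0453]
6.25 yaw 80.47 Tz 0.067 tau7 1.8512 F [ 5.1 -1.1 -0.6] q7 13.3 z [ 0.4866 -0.2819  0.0453]
6.35 yaw 76.48 Tz 0.11 tau7 1.8478 F [ 4.3 -1.3 -0.9] q7 10.0 z [ 0.4866 -0.2819  0.0452]
6.45 yaw 72.48 Tz 0.063 tau7 1.8441 F [ 4.6 -0.9 -0.6] q7 6.7 z [ 0.4867 -0.282   0.0451]
6.55 yaw 68.48 Tz 0.027 tau7 1.8406 F [ 6.1 -1.3 -2.3] q7 3.4 z [ 0.4867 -0.282   0.0451]
```

```bash

python3 -m crank '[[[0.2,0.6,0],[0,0,0.0698],30]]' >/dev/null; python3 t.py
python3 -m crank '[[[0,0,0.056],[0,0,0.0698],30]]' >/dev/null; python3 t.py
python3 -m crank '[[[0,0,0.056],[0,0,0.0698],30]]' >/dev/null; python3 t.py
python3 -m crank '[[[0,0,0.056],[0,0,0.0698],30]]' >/dev/null; python3 t.py
python3 -m crank '[[[0,0,0.056],[0,0,0.0698],30]]' >/dev/null; python3 t.py
python3 -m crank '[[[0,0,0.056],[0,0,0.0698],30]]' >/dev/null; python3 t.py
python3 -m crank '[[[0,0,0.056],[0,0,0.0698],30]]' >/dev/null; python3 t.py
python3 -m crank '[[[0,0,0.056],[0,0,0.0698],30]]' >/dev/null; python3 t.py
python3 -m crank '[[[0,0,0.056],[0,0,0.0698],30]]' >/dev/null; python3 t.py
python3 -m crank '[[[0,0,0.056],[0,0,0.0698],30]]' >/dev/null; python3 t.py
python3 -m crank '[[[0,0,0.056],[0,0,0.0698],30]]' >/dev/null; python3 t.py
python3 -m crank '[[[0,0,0.056],[0,0,0.0698],30]]' >/dev/null; python3 t.py
python3 -m crank '[[[0,0,0.056],[0,0,0.0698],30]]' >/dev/null; python3 t.py
python3 -m crank '[[[0,0,0.056],[0,0,0.0698],30]]' >/dev/null; python3 t.py
python3 -m crank '[[[0,0,0.056],[0,0,0.0698],30]]' >/dev/null; python3 t.py
python3 -m crank '[[[0,0,0.056],[0,0,0.0698],30]]' >/dev/null; python3 t.py
```

```text
6.65 yaw 64.47 Tz 0.019 tau7 1.8688 F [ 0.6 -0.6  1.1] q7 0.1 z [ 0.4868 -0.282   0.045 ]
6.75 yaw 60.47 Tz 0.085 tau7 1.8289 F [ 3.3 -2.6  0.2] q7 -3.2 z [ 0.4869 -0.282   0.045 ]
6.85 yaw 56.47 Tz 0.1 tau7 1.8333 F [ 3.1 -2.  -0.8] q7 -6.5 z [ 0.4869 -0.2821  0.0449]
6.95 yaw 52.47 Tz 0.072 tau7 1.8307 F [ 3.6 -2.  -1.1] q7 -9.7 z [ 0.4869 -0.2821  0.0449]
7.05 yaw 48.47 Tz 0.031 tau7 1.827 F [ 3.9 -2.5 -0.4] q7 -13.0 z [ 0.487  -0.2822  0.0448]
7.15 yaw 44.47 Tz 0.068 tau7 1.823 F [ 3.9 -4.1 -1.8] q7 -16.3 z [ 0.487  -0.2822  0.0447]
7.25 yaw 40.47 Tz 0.018 tau7 1.819 F [ 3.2 -3.7 -2.6] q7 -19.5 z [ 0.4871 -0.2823  0.0447]
7.35 yaw 36.47 Tz 0.027 tau7 1.8151 F [ 4.4 -3.2 -2.4] q7 -22.8 z [ 0.4871 -0.2823  0.0446]
7.45 yaw 32.47 Tz 0.055 tau7 1.8101 F [ 4.6 -3.6 -1.7] q7 -26.0 z [ 0.4871 -0.2823  0.0446]
7.55 yaw 28.47 Tz 0.075 tau7 1.8043 F [ 3.8 -4.5 -2.6] q7 -29.3 z [ 0.4871 -0.2824  0.0445]
7.65 yaw 24.47 Tz 0.092 tau7 1.7971 F [ 5.4 -4.9 -3. ] q7 -32.5 z [ 0.4872 -0.2825  0.0445]
7.75 yaw 20.47 Tz 0.056 tau7 1.7891 F [ 5.  -4.6 -3. ] q7 -35.7 z [ 0.4872 -0.2826  0.0444]
7.85 yaw 16.47 Tz 0.032 tau7 1.7797 F [ 4.4 -5.  -3.2] q7 -39.0 z [ 0.4872 -0.2826  0.0444]
7.95 yaw 12.47 Tz 0.081 tau7 1.7692 F [ 5.5 -5.5 -3.7] q7 -42.2 z [ 0.4872 -0.2827  0.0443]
8.05 yaw 8.46 Tz 0.081 tau7 1.7592 F [ 4.6 -6.  -3.9] q7 -45.4 z [ 0.4872 -0.2828  0.0443]
8.15 yaw 4.46 Tz 0.079 tau7 1.7453 F [ 3.8 -5.9 -3.5] q7 -48.6 z [ 0.4872 -0.2828  0.0442]
```

```bash

python3 -m crank '[[[0.5,0.6,0.15],[0,0,0.0698],30]]' >/dev/null; python3 t.py
python3 -m crank '[[[0,0,0.06],[0,0,0.0698],30]]' >/dev/null; python3 t.py
python3 -m crank '[[[0,0,0.06],[0,0,0.0698],30]]' >/dev/null; python3 t.py
python3 -m crank '[[[0,0,0.06],[0,0,0.0698],30]]' >/dev/null; python3 t.py
python3 -m crank '[[[0,0,0.06],[0,0,0.0698],30]]' >/dev/null; python3 t.py
python3 -m crank '[[[0,0,0.06],[0,0,0.0698],30]]' >/dev/null; python3 t.py
python3 -m crank '[[[0,0,0.06],[0,0,0.0698],30]]' >/dev/null; python3 t.py
python3 -m crank '[[[0,0,0.06],[0,0,0.0698],30]]' >/dev/null; python3 t.py
python3 -m crank '[[[0,0,0.06],[0,0,0.0698],30]]' >/dev/null; python3 t.py
python3 -m crank '[[[0,0,0.06],[0,0,0.0698],30]]' >/dev/null; python3 t.py
python3 -m crank '[[[0,0,0.06],[0,0,0.0698],30]]' >/dev/null; python3 t.py
python3 -m crank '[[[0,0,0.06],[0,0,0.0698],30]]' >/dev/null; python3 t.py
python3 -m crank '[[[0,0,0.06],[0,0,0.0698],30]]' >/dev/null; python3 t.py
python3 -m crank '[[[0,0,0.06],[0,0,0.0698],30]]' >/dev/null; python3 t.py
python3 -m crank '[[[0,0,0.06],[0,0,0.0698],30]]' >/dev/null; python3 t.py
python3 -m crank '[[[0,0,0.06],[0,0,0.0698],30]]' >/dev/null; python3 t.py
python3 -m crank '[[[0,0,0.06],[0,0,0.0698],30]]' >/dev/null; python3 t.py
python3 -m crank '[[[0,0,0.06],[0,0,0.0698],30]]' >/dev/null; python3 t.py
```

```text
8.25 yaw 0.47 Tz 0.127 tau7 1.706 F [-0.7  0.   7.5] q7 -51.8 z [ 0.4873 -0.2829  0.0441]
8.35 yaw -3.53 Tz 0.111 tau7 1.7366 F [ 1.3 -3.   3. ] q7 -55.0 z [ 0.4872 -0.283   0.0441]
8.45 yaw -7.53 Tz 0.136 tau7 1.7101 F [ 0.7 -3.4  3.5] q7 -58.1 z [ 0.4872 -0.283   0.044 ]
8.55 yaw -11.53 Tz 0.163 tau7 1.6921 F [ 0.6 -4.6  4. ] q7 -61.3 z [ 0.4872 -0.2831  0.044 ]
8.65 yaw -15.54 Tz 0.163 tau7 1.6747 F [ 0.5 -4.3  3.8] q7 -64.5 z [ 0.4871 -0.2832  0.0439]
8.75 yaw -19.53 Tz 0.149 tau7 1.6567 F [ 0.1 -4.1  3.3] q7 -67.7 z [ 0.4871 -0.2832  0.0438]
8.85 yaw -23.54 Tz 0.22 tau7 1.6381 F [ 0.  -4.7  3.5] q7 -70.8 z [ 0.4871 -0.2833  0.0438]
8.95 yaw -27.54 Tz 0.257 tau7 1.6187 F [-0.3 -4.1  4.4] q7 -74.0 z [ 0.4871 -0.2833  0.0438]
9.05 yaw -31.54 Tz 0.213 tau7 1.5984 F [-0.1 -6.   4.3] q7 -77.1 z [ 0.487  -0.2833  0.0437]
9.15 yaw -35.53 Tz 0.267 tau7 1.5771 F [-0.6 -6.2  4.5] q7 -80.3 z [ 0.487  -0.2834  0.0436]
9.25 yaw -39.54 Tz 0.245 tau7 1.5632 F [-1.3 -5.4  5.7] q7 -83.4 z [ 0.4869 -0.2834  0.0436]
9.35 yaw -43.54 Tz 0.27 tau7 1.5579 F [-0.9 -6.1  5.6] q7 -86.6 z [ 0.4868 -0.2835  0.0435]
9.45 yaw -47.54 Tz 0.208 tau7 1.5505 F [-1.4 -5.9  5.6] q7 -89.7 z [ 0.4868 -0.2835  0.0435]
9.55 yaw -51.54 Tz 0.254 tau7 1.5447 F [-1.8 -6.4  5.8] q7 -92.8 z [ 0.4867 -0.2835  0.0434]
9.65 yaw -55.55 Tz 0.3 tau7 1.54 F [-1.5 -6.6  6.6] q7 -95.9 z [ 0.4867 -0.2836  0.0434]
9.75 yaw -59.55 Tz 0.271 tau7 1.5332 F [-2.5 -5.9  7.1] q7 -99.1 z [ 0.4867 -0.2836  0.0433]
9.85 yaw -63.54 Tz 0.254 tau7 1.5293 F [-2.6 -6.9  7.1] q7 -102.2 z [ 0.4866 -0.2836  0.0433]
9.95 yaw -67.55 Tz 0.233 tau7 1.5225 F [-2.9 -6.7  7.9] q7 -105.3 z [ 0.4866 -0.2837  0.0432]
```

```bash

python3 -m crank '[[[0,0,0],[0,0,0],80],[[0,0,0],[0,0,0],80],[[0,0,0],[0,0,0],80]]'
python3 -m crank '[[[0,0,0],[0,0,-0.1428],80],[[0,0,0],[0,0,-0.1428],80],[[0,0,0],[0,0,-0.1428],80],[[0,0,0],[0,0,-0.1428],80],[[0,0,0],[0,0,-0.1428],80]]' >/dev/null
python3 -m crank '[[[0,0,0],[0,0,-0.1428],80],[[0,0,0],[0,0,-0.1428],80],[[0,0,0],[0,0,-0.1428],80],[[0,0,0],[0,0,-0.1428],80],[[0,0,0],[0,0,-0.1428],80]]' >/dev/null
python3 -m crank '[[[0,0,0],[0,0,-0.1428],80],[[0,0,0],[0,0,-0.1428],80],[[0,0,0],[0,0,-0.1428],80],[[0,0,0],[0,0,-0.1428],80],[[0,0,0],[0,0,-0.1428],80]]' >/dev/null
python3 -m crank '[[[0,0,0],[0,0,-0.1428],80],[[0,0,0],[0,0,-0.1428],80],[[0,0,0],[0,0,-0.1428],80],[[0,0,0],[0,0,-0.1428],80],[[0,0,0],[0,0,-0.1428],80]]' >/dev/null
python3 -m crank '[[[0,0,0],[0,0,-0.1428],80],[[0,0,0],[0,0,-0.1428],80],[[0,0,0],[0,0,0],80],[[0,0,0],[0,0,0],80]]'
python3 -c "
from h import *
print(delta([.4866,-.2828,.0430],112.4)); print(env.get_obs()['qpos'].round(1))"
```

```text
time: 10.25
eef_pos: [0.4866, -0.2819, 0.0424]
eef_rot: [-180.0, 0.0, -67.3]
wrist_force: [-0.2, -0.6, -0.5]
grip_width: 0.077
grip_force: 0.0
time: 12.65
eef_pos: [0.4864, -0.2824, 0.0425]
eef_rot: [180.0, -0.0, 112.4]
wrist_force: [-0.4, -0.0, -0.3]
grip_width: 0.08
grip_force: 0.0
(array([-0.4,  0. , -0.5]), array([ 0.0003, -0.0002, -0.    ]))
[ 31.2  28.1  -9.4 114.3   7.2  38.1  39.6]
```

```bash

python3 -m crank '[[[0,0,-1],[0,0,0],30],[[0,0,0],[0,0,0],30],[[0,0,0],[0,0,0],30],[[0,0,0],[0,0,0],30],[[0,0,0],[0,0,0],30]]' 40
python3 t.py
python3 -m crank '[[[0,0,0],[0,0,0.1],30],[[0,0,0.08],[0,0,0.1],30],[[0,0,0.08],[0,0,0.1],30],[[0,0,0.08],[0,0,0.1],30],[[0,0,0.08],[0,0,0.1],30]]' >/dev/null
python3 t.py
python3 -m crank '[[[0,0,0.08],[0,0,0.1],30],[[0,0,0.08],[0,0,0.1],30],[[0,0,0.08],[0,0,0.1],30],[[0,0,0.08],[0,0,0.1],30],[[0,0,0.08],[0,0,0.1],30]]' >/dev/null
python3 t.py
```

```text
time: 13.15
eef_pos: [0.4863, -0.2823, 0.0436]
eef_rot: [-180.0, -0.0, 112.6]
wrist_force: [-2.6, 0.6, 6.9]
grip_width: 0.036
grip_force: 39.6
13.15 yaw 112.59 Tz -0.058 tau7 0.0771 F [-2.6  0.6  6.9] q7 39.7 z [ 0.4863 -0.2823  0.0436]
13.65 yaw 83.74 Tz 0.297 tau7 2.4161 F [-1.8 -0.2  1.9] q7 15.8 z [ 0.4865 -0.2823  0.0433]
14.15 yaw 55.1 Tz 0.381 tau7 2.3593 F [-0.6 -1.2  0.7] q7 -7.8 z [ 0.4867 -0.2824  0.0429]
```

```bash

python3 -m crank '[[[0,0,0.08],[0,0,0.1],30],[[0,0,0.08],[0,0,0.1],30],[[0,0,0.08],[0,0,0.1],30],[[0,0,0.08],[0,0,0.1],30],[[0,0,0.08],[0,0,0.1],30]]' >/dev/null
python3 t.py
python3 -m crank '[[[0,0,0.08],[0,0,0.1],30],[[0,0,0.08],[0,0,0.1],30],[[0,0,0.08],[0,0,0.1],30],[[0,0,0.08],[0,0,0.1],30],[[0,0,0.08],[0,0,0.1],30]]' >/dev/null
python3 t.py
python3 -m crank '[[[0,0,0.08],[0,0,0.1],30],[[0,0,0],[0,0,0],30]]' >/dev/null
python3 t.py
python3 -m crank '[[[0,0,0],[0,0,0],80],[[0,0,0],[0,0,0],80],[[0,0,-10],[0,0,0],80],[[0,0,-30],[0,0,0],80],[[0,0,-40],[0,0,0],80]]' >/dev/null
python3 -m crank '[[[-20,0,-50],[0,0,0],80],[[-20,0,-30],[0,0,0],80],[[0,0,0],[0,0,0],80],[[0,0,0],[0,0,0],80],[[0,0,0],[0,0,0],80]]'
python3 - <<'E'
from h import *
import pickle
c=cam("wrist");im=env.get_image("wrist"); cv2.imwrite("pics/w4r.png",im); pickle.dump(c,open("w4.pkl","wb"))
cv2.imwrite("pics/w4.png",cv2.resize(im,(800,600),interpolation=cv2.INTER_CUBIC))
E
```

```text
14.65 yaw 26.45 Tz 0.382 tau7 2.2838 F [-0.  -2.6 -0.8] q7 -31.1 z [ 0.4868 -0.2827  0.0425]
15.15 yaw -2.2 Tz 0.41 tau7 2.214 F [ 0.1 -4.  -1. ] q7 -54.1 z [ 0.4868 -0.2829  0.0422]
15.35 yaw -7.89 Tz -0.201 tau7 -1.9457 F [-0.6 -4.5  1.3] q7 -58.6 z [ 0.4868 -0.2829  0.042 ]
time: 16.35
eef_pos: [0.4483, -0.2768, 0.1979]
eef_rot: [-180.0, 0.0, -7.6]
wrist_force: [-0.1, -0.0, -1.6]
grip_width: 0.0803
grip_force: 0.0
```

View pics/w4.png

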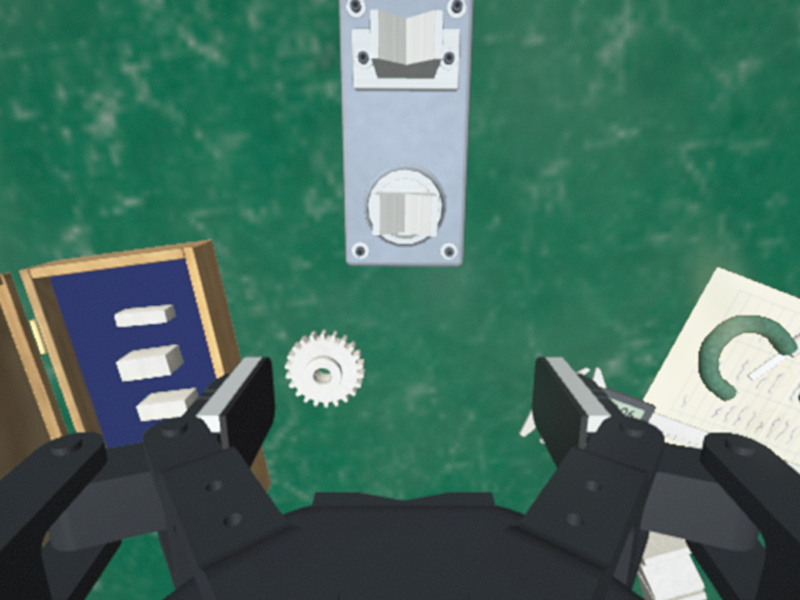

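```bash

python3 -m crank '[[[0,0,-40],[0,0,0],70],[[3,-30,-20],[0,0,0],70],[[3,-45,0],[0,0,0],70],[[3,-48,0],[0,0,0],70],[[3,-48,0],[0,0,0],70]]' >/dev/null
python3 -m crank '[[[3,-48,0],[0,0,0],70],[[3,-48,0],[0,0,0],70],[[3,-48,0],[0,0,0],70],[[3,-48,0],[0,0,0],70],[[3,-48,0],[0,0,0],70]]' >/dev/null
python3 -m crank '[[[3,-48,0],[0,0,0],70],[[0,-48,0],[0,0,0],70],[[0,0,0],[0,0,0],70]]' >/dev/null
python3 -m crank '[[[0,0,0],[0,0,-0.14],70],[[0,0,0],[0,0,-0.14],70],[[0,0,0],[0,0,-0.14],70],[[0,0,0],[0,0,-0.14],70],[[0,0,0],[0,0,-0.14],70]]'
python3 -c "
from h import *
print(delta([.54,.235,.22],36)); print(env.get_obs()['qpos'].round(1))"
```

```text
time: 18.2
eef_pos: [0.5456, 0.2213, 0.2568]
eef_rot: [-180.0, 0.1, 32.8]
wrist_force: [-0.5, 0.4, -1.2]
grip_width: 0.07
grip_force: 0.0
(array([  2.8, -14.5,  36.8]), array([-0.0005,  0.0023, -0.0563]))
[-30.4  15.2   2.5 101.7  -0.7  63.3 -84.9]
```

```bash

python3 -m crank '[[[-10,-15,20],[0,0,-0.056],70],[[-10,0,20],[0,0,0],70],[[0,0,0],[0,0,0],70],[[0,0,0],[0,0,0],70]]' 
python3 - <<'E'
from h import *
import pickle
c=cam("wrist");im=env.get_image("wrist"); cv2.imwrite("pics/w5r.png",im); pickle.dump(c,open("w5.pkl","wb"))
cv2.imwrite("pics/w5.png",cv2.resize(im,(800,600),interpolation=cv2.INTER_CUBIC))
E
```

```text
time: 18.6
eef_pos: [0.5215, 0.2227, 0.218]
eef_rot: [-180.0, 0.1, 35.6]
wrist_force: [0.9, -0.8, 0.1]
grip_width: 0.07
grip_force: 0.0
```

View pics/w5.png

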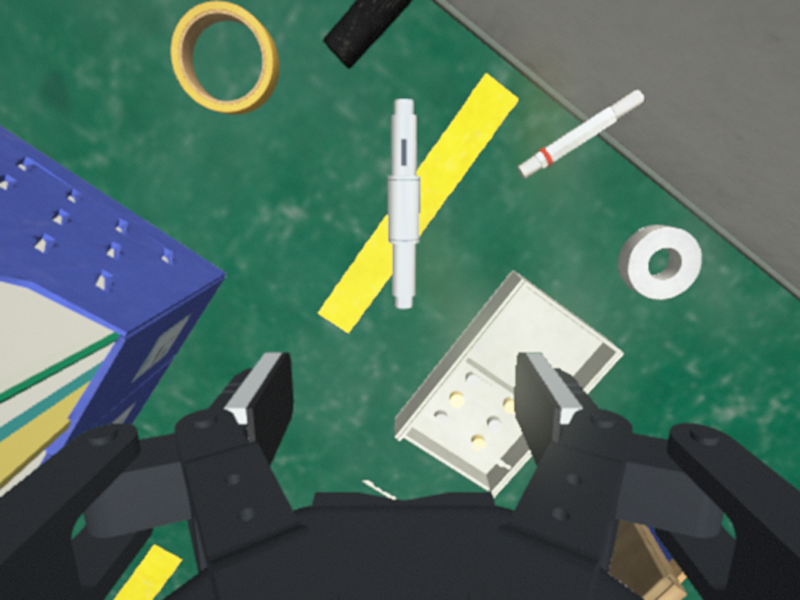

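```bash
python3 - <<'E'
from h import *
import pickle
c=pickle.load(open("w5.pkl","rb")); s=cam("scene")
f=lambda p:(p[0]*.7,p[1]*.7)
A=ray(c,f((404,99)),.012);B=ray(c,f((403,308)),.012)
M1=ray(c,f((404,178)),.022);M2=ray(c,f((404,241)),.022)
print(A,B,np.linalg.norm(A-B),(A+B)/2,(M1+M2)/2,np.degrees(np.arctan2(*(A-B)[1::-1])))
ctr=(A+B)/2
for p in [(223,275),(125,335)]:
  for z in (0,.05,.1,.15,.2,.25): q=ray(c,f(p),z); print(p,z,q.round(3),proj(s,q).round(0))
print(delta([*ctr[:2],.003],None))
a=cv2.imread("pics/scene0.png")
cv2.imwrite("pics/c4.png",cv2.resize(a[270:420,0:230],None,fx=3.4,fy=3.4))
E
```

```text
[0.61088643 0.28645339 0.012     ] [0.48683158 0.19851854 0.012     ] 0.15205966506245674 [0.54885901 0.24248596 0.012     ] [0.54951323 0.24249384 0.022     ] 35.33048248105717
(223, 275) 0 [0.423 0.328 0.   ] [[179. 353.]]
(223, 275) 0.05 [0.444 0.319 0.05 ] [[173. 336.]]
(223, 275) 0.1 [0.465 0.31  0.1  ] [[167. 318.]]
(223, 275) 0.15 [0.486 0.3   0.15 ] [[161. 300.]]
(223, 275) 0.2 [0.507 0.291 0.2  ] [[154. 280.]]
(223, 275) 0.25 [0.529 0.282 0.25 ] [[147. 258.]]
(125, 335) 0 [0.332 0.368 0.   ] [[188. 397.]]
(125, 335) 0.05 [0.366 0.353 0.05 ] [[181. 375.]]
(125, 335) 0.1 [0.4   0.339 0.1  ] [[173. 351.]]
(125, 335) 0.15 [0.433 0.324 0.15 ] [[166. 326.]]
(125, 335) 0.2 [0.467 0.309 0.2  ] [[158. 300.]]
(125, 335) 0.25 [0.501 0.294 0.25 ] [[149. 272.]]
(array([ 3.330e+01, -2.000e-01,  2.156e+02]), '')
```

View pics/c4.png

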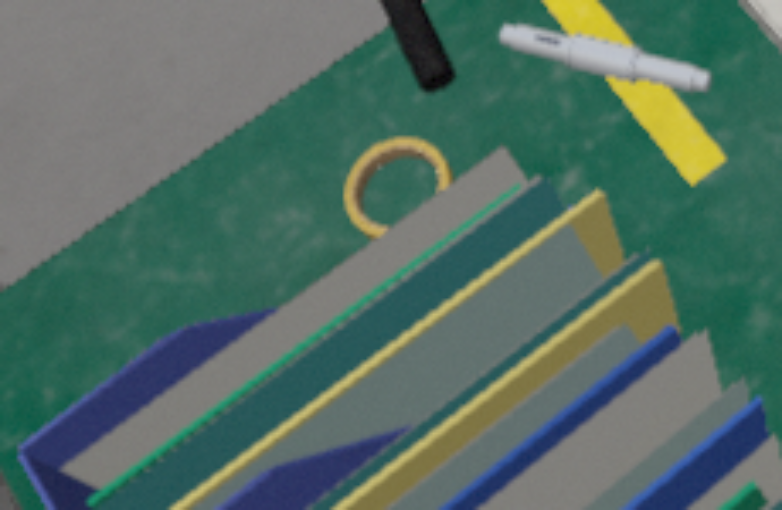

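```bash

python3 -m crank '[[[17,0,20],[0,0,0],50],[[16,0,40],[0,0,0],50],[[0,0,40],[0,0,0],50],[[0,0,40],[0,0,0],50],[[0,0,30],[0,0,0],50]]' >/dev/null
python3 -m crank '[[[0,0,20],[0,0,0],50],[[0,0,14],[0,0,0],50],[[0,0,5],[0,0,0],50],[[0,0,3],[0,0,0],50],[[0,0,0],[0,0,0],50]]'
python3 -c "
from h import *
print(delta([.549,.2425,.004],35.4))"
python3 -m crank '[[[0,0,0],[0,0,0],15],[[0,0,0],[0,0,0],15],[[0,0,0],[0,0,0],15],[[0,0,0],[0,0,0],15],[[0,0,0],[0,0,0],15]]' 40
```

```text
time: 19.65
eef_pos: [0.5486, 0.2423, 0.007]
eef_rot: [180.0, -0.1, 35.6]
wrist_force: [0.0, 0.6, -0.4]
grip_width: 0.0502
grip_force: 0.0
(array([0.5, 0.1, 3. ]), array([ 0.0001, -0.0011,  0.004 ]))
time: 20.15
eef_pos: [0.5484, 0.2424, 0.0073]
eef_rot: [-180.0, -0.1, 35.6]
wrist_force: [-2.2, -0.6, 8.2]
grip_width: 0.0223
grip_force: 38.8
```

```bash

python3 -m crank '[[[0,0,0],[0,0,0],50],[[0,0,0],[0,0,0],50],[[0,0,3],[0,0,0],50],[[0,0,2],[0,0,0],50],[[0,0,0],[0,0,0],50]]'
python3 -m crank '[[[0,0,0],[0,0,0],15],[[0,0,0],[0,0,0],15],[[0,0,0],[0,0,0],15],[[0,0,0],[0,0,0],15],[[0,0,0],[0,0,0],15]]' 40
python3 - <<'E'
from h import *
im=env.get_image("wrist"); cv2.imwrite("pics/w6.png",cv2.resize(im[180:380,150:420],None,fx=2.9,fy=2.9,interpolation=cv2.INTER_CUBIC))
E
```

```text
time: 20.65
eef_pos: [0.5477, 0.2419, 0.0008]
eef_rot: [-180.0, 0.0, 35.6]
wrist_force: [-1.2, -0.0, 0.3]
grip_width: 0.0501
grip_force: 0.0
time: 21.15
eef_pos: [0.548, 0.242, 0.0014]
eef_rot: [-180.0, -0.0, 35.6]
wrist_force: [-0.9, -0.0, 3.0]
grip_width: 0.0226
grip_force: 39.1
```

View pics/w6.png

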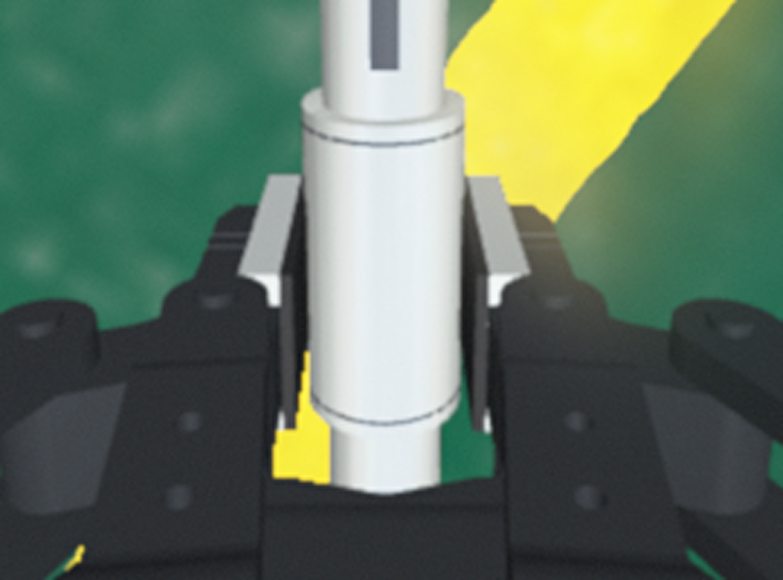

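```bash

python3 -m crank '[[[0,0,-10],[0,0,0],15],[[0,0,-30],[0,0,0],15],[[0,0,-40],[0,0,0],15],[[0,0,-45],[0,0,0],15],[[0,0,-45],[0,0,0],15]]' 50
python3 -m crank '[[[0,0,-30],[0,0,0.1],15],[[0,0,-10],[0,0,0.1],15],[[0,0,0],[0,0,0.1],15],[[0,0,0],[0,0,0.1],15],[[0,0,0],[0,0,0.1],15]]' >/dev/null
python3 -m crank '[[[0,0,0],[0,0,0.1],15],[[0,0,0],[0,0,0.1],15],[[0,0,0],[0,0,0.06],15],[[0,0,0],[0,0,0],15],[[0,0,0],[0,0,0],15]]'
python3 -c "
from h import *
print(delta([.530,-.289,.1],-8))"
```

```text
time: 21.7
eef_pos: [0.5476, 0.2417, 0.1734]
eef_rot: [-180.0, 0.0, 35.6]
wrist_force: [0.8, 0.6, -2.7]
grip_width: 0.0219
grip_force: 49.3
time: 22.7
eef_pos: [0.5478, 0.242, 0.2115]
eef_rot: [-180.0, 0.0, -7.8]
wrist_force: [0.1, -0.4, -2.5]
grip_width: 0.022
grip_force: 49.4
(array([ 54.3, 528.5, 111.5]), array([-0.0001,  0.    ,  0.0037]))
```

Shaft held (about 2.6 N). Carrying it to above the stand.

```bash

python3 -m crank '[[[3,25,0],[0,0,0],15],[[5,45,0],[0,0,0],15],[[5,48,0],[0,0,0],15],[[5,48,0],[0,0,0],15],[[5,48,0],[0,0,0],15]]' >/dev/null
python3 -m crank '[[[5,48,0],[0,0,0],15],[[5,48,0],[0,0,0],15],[[5,48,0],[0,0,0],15],[[5,48,0],[0,0,0],15],[[5,48,0],[0,0,0],15]]' >/dev/null
python3 -m crank '[[[5,45,0],[0,0,0],15],[[1,20,0],[0,0,0],15],[[0,0,0],[0,0,0],15],[[0,0,0],[0,0,0],15],[[0,0,0],[0,0,0],15]]'
python3 - <<'E'
from h import *
print(delta([.530,-.289,.1],-8)); cv2.imwrite("pics/s2.png",cv2.resize(env.get_image("side")[200:320,220:360],None,fx=5,fy=5,interpolation=cv2.INTER_CUBIC))
E
```

```text
time: 24.2
eef_pos: [0.5303, -0.2783, 0.2112]
eef_rot: [-180.0, 0.0, -7.8]
wrist_force: [0.0, 1.4, -3.2]
grip_width: 0.0225
grip_force: 49.5
(array([  1.2,  10.8, 111.2]), array([-0.0007,  0.0002,  0.0036]))
```

```bash

python3 -m crank '[[[1,11,20],[0,0,0.003],15],[[0,0,35],[0,0,0],15],[[0,0,35],[0,0,0],15],[[0,0,25],[0,0,0],15],[[0,0,10],[0,0,0],15]]' >/dev/null
python3 -m crank '[[[0,0,3],[0,0,0],15],[[0,0,0],[0,0,0],15],[[0,0,0],[0,0,0],15]]'
python3 - <<'E'
from h import *
print(delta([.530,-.289,.071],-8)); cv2.imwrite("pics/w7.png",env.get_image("wrist")[120:400,100:460].repeat(2,0).repeat(2,1))
E
```

```text
time: 25.05
eef_pos: [0.5303, -0.2907, 0.0846]
eef_rot: [180.0, -0.1, -8.1]
wrist_force: [0.6, -0.7, -2.1]
grip_width: 0.0223
grip_force: 49.6
(array([-0.6, -1.7, 13.6]), array([ 0.0003, -0.0019, -0.0012]))
```

View pics/w7.png

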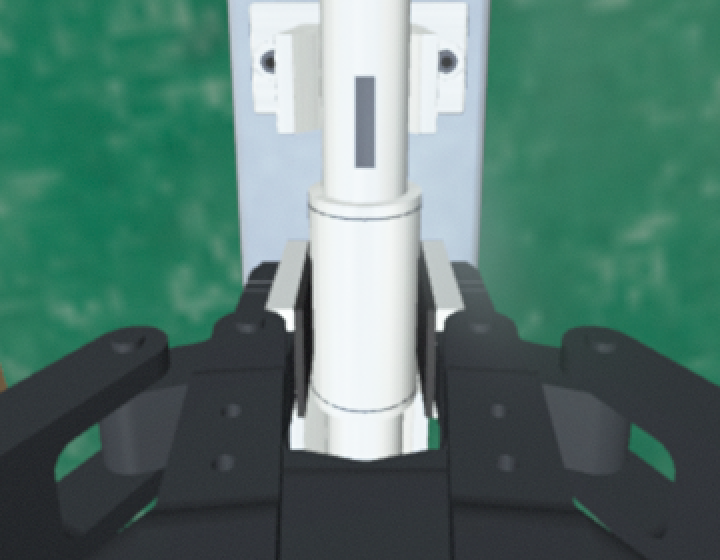

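```bash

python3 -m crank '[[[0,-1.7,4],[0,0,0],15],[[0,0,3],[0,0,0],15],[[0,0,2],[0,0,0],15],[[0,0,0],[0,0,0],15]]' >/dev/null; python3 t.py
python3 -m crank '[[[0,0,1],[0,0,0],15],[[0,0,0],[0,0,0],15]]' >/dev/null; python3 t.py
python3 -m crank '[[[0,0,1],[0,0,0],15],[[0,0,0],[0,0,0],15]]' >/dev/null; python3 t.py
```

```text
25.5 yaw -8.08 Tz 0.009 tau7 0.0366 F [ 0.4  0.  -3.1] q7 -62.8 z [ 0.5296 -0.2887  0.0739]
25.7 yaw -8.09 Tz -0.027 tau7 0.0144 F [ 0.5  0.6 -2.7] q7 -62.8 z [ 0.5297 -0.2889  0.0732]
25.9 yaw -8.08 Tz -0.021 tau7 0.0138 F [ 0.7 -0.2 -2.8] q7 -62.8 z [ 0.5297 -0.2888  0.0722]
```

```bash

python3 -m crank '[[[0,0,0.6],[0,0,0],15],[[0,0,0],[0,0,0],15]]' >/dev/null; python3 t.py
python3 -m crank '[[[0,0,0.5],[0,0,0],15],[[0,0,0],[0,0,0],15]]' >/dev/null; python3 t.py
python3 -m crank '[[[0,0,0.5],[0,0,0],15],[[0,0,0],[0,0,0],15]]' >/dev/null; python3 t.py
```

```text
26.1 yaw -8.08 Tz 0.025 tau7 0.0085 F [ 0.  -0.3 -1.9] q7 -62.7 z [ 0.5298 -0.2888  0.0716]
26.3 yaw -8.08 Tz -0.021 tau7 0.0071 F [ 0.6 -0.9 -3.4] q7 -62.7 z [ 0.5297 -0.2888  0.0711]
26.5 yaw -8.08 Tz -0.018 tau7 0.0071 F [-0.4 -0.3 -3.2] q7 -62.7 z [ 0.5297 -0.2888  0.0706]
```

```bash

python3 -m crank '[[[0,0,0.4],[0,0,0],15],[[0,0,0],[0,0,0],15]]' >/dev/null; python3 t.py
python3 -m crank '[[[0,0,0.4],[0,0,0],15],[[0,0,0],[0,0,0],15]]' >/dev/null; python3 t.py
python3 -c "
from rig import env
print(env.get_obs()['torque'])"
```

```text
26.7 yaw -8.08 Tz 0.028 tau7 -0.008 F [-0.2  0.1 -1.7] q7 -62.7 z [ 0.5298 -0.2888  0.0703]
26.9 yaw -8.08 Tz 0.084 tau7 -0.0188 F [-1.3  0.5 -0.2] q7 -62.7 z [ 0.5298 -0.2888  0.0699]
[0.16161136 0.11100787 0.0840628 ]
```

```bash

python3 -m crank '[[[0,0,0.3],[0,0,0],15],[[0,0,0],[0,0,0],15]]' 20 >/dev/null; python3 t.py
python3 -m crank '[[[0,0,0],[0,0,0],26],[[0,0,0],[0,0,0],32],[[0,0,0],[0,0,0],50],[[0,0,0],[0,0,0],60],[[0,0,0],[0,0,0],60]]'
python3 -m crank '[[[0,0,-5],[0,0,0],60],[[0,0,-20],[0,0,0],60],[[0,0,-40],[0,0,0],60],[[0,0,-40],[0,0,0],60],[[-30,0,-30],[0,0,0],60]]'
python3 -m crank '[[[-30,0,-10],[0,0,0],60],[[0,0,0],[0,0,0],60],[[0,0,0],[0,0,0],60]]'
python3 - <<'E'
from h import *
import pickle
c=cam("wrist");im=env.get_image("wrist"); pickle.dump(c,open("w8.pkl","wb")); cv2.imwrite("pics/w8r.png",im)
s=env.get_image("side"); 
a=cv2.resize(im[0:220,180:400],None,fx=2.4,fy=2.4,interpolation=cv2.INTER_CUBIC); b=cv2.resize(s[225:305,235:345],(272*2-276,195))
cv2.imwrite("pics/w8.png",np.hstack([a,cv2.copyMakeBorder(b,0,a.shape[0]-b.shape[0],0,0,cv2.BORDER_CONSTANT)]))
E
```

```text
27.1 yaw -8.08 Tz 0.025 tau7 -0.0497 F [-2.   1.5  4.3] q7 -62.7 z [ 0.5298 -0.2889  0.0698]
time: 27.6
eef_pos: [0.5298, -0.2888, 0.0695]
eef_rot: [-180.0, 0.0, -8.1]
wrist_force: [-0.4, 0.8, -1.0]
grip_width: 0.0597
grip_force: 0.0
time: 28.1
eef_pos: [0.5026, -0.2847, 0.2072]
eef_rot: [179.9, -0.2, -8.0]
wrist_force: [0.5, 0.5, -0.2]
grip_width: 0.0599
grip_force: 0.0
time: 28.4
eef_pos: [0.4704, -0.2804, 0.2154]
eef_rot: [-180.0, -0.1, -8.1]
wrist_force: [0.3, 0.8, -0.2]
grip_width: 0.0602
grip_force: 0.0
```

View pics/w8.png

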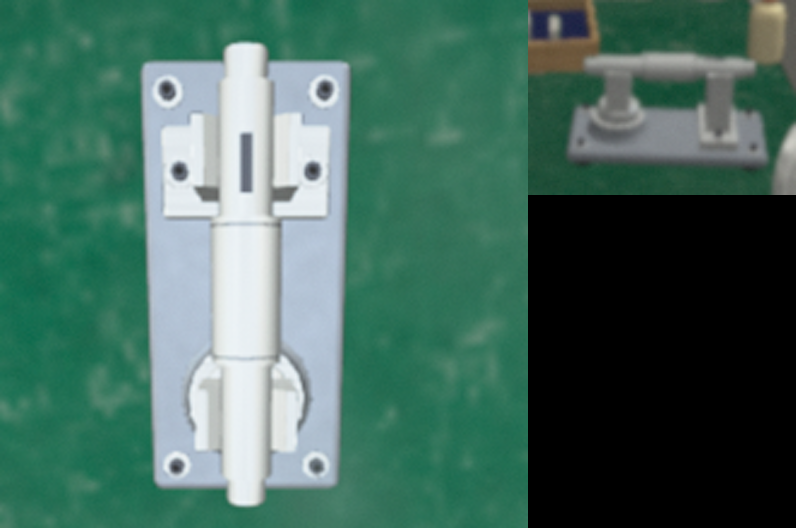

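```bash
python3 - <<'E'
from h import *
import pickle
c=pickle.load(open("w8.pkl","rb"));f=lambda p:(180+p[0]/2.4,p[1]/2.4)
a=-.1391;R=np.array([[np.cos(a),np.sin(a)],[-np.sin(a),np.cos(a)]])
for p,z in [((246,44),.081),((246,503),.081),((246,222),.09),((246,357),.09),((195,450),.082),((298,450),.082)]: print((R@(ray(c,f(p),z)[:2]-[.531,-.2887])*1000).round(1))
E
```

```text
[75.9 -0. ]
[-75.6   0.3]
[21.7  0.1]
[-21.7   0.2]
[-55.5  18.5]
[-55.6 -18.4]
```

The shaft sits within 1 mm of centre and both vees are in line, so I'm handing in.

```bash
python3 -c "
from rig import env
print(env.hand_in())"
```

```text
the job is handed in; nothing more can be done
None
```

I handed the job in at about 28 s. The vee rest is screwed down roughly half a turn past take-up, judged from wrist torque (washer force not measured), and is in line and released. The shaft lies in both vees within about 1 mm of centre, and the hand-in gave no verdict.

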